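# Dock a battery pack in the bench tester and key in its test

## Robot

A 6-joint arm with a two-finger parallel gripper is mounted at the origin on a cart in front of the work surface, level with it; the furniture and walls round the work are solid. World frame = base frame: x ahead of the robot, y to its left, z up, the work surface at z = 0. Lengths are in m, angles in rad, forces in N, time in s.
With the tool pointing down it reaches from about 0.35 to 0.925 m from the base axis. Payload 6.4 kg.
Tool frame: the origin (TCP) lies between the finger pads; the fingertips stand r.tip_extent ahead of it and the grasp point (between the pads) lies 2 mm behind it (r.tip_extent is the distance from the TCP to the fingertips, in m); z points along the fingers, y is the line along which they close (so a half turn about z gives the same grasp; the last joint's range is limited). The gripper opens to 85 mm and grips with 20 to 120 N. Pads are 22 mm wide; open, the fingers measure 114 mm over their backs; the gripper's body (76 mm by 85 mm) begins 54 mm behind the grasp point. The pads swing forward as they close: fully open they stand 13 mm farther back than shut.
Start: joints at [-1.338, 0.245, 1.558, -0, 1.339, -0.174], TCP at [0.257, -0.597, 0.248] pointing down, gripper open.
Joint ranges: [-3.13, 3.13], [-1.02, 2.26], [0.13, 2.54], [-0.95, 4.09], [0.21, 2.88], [-2.74, 2.74]. Speed limits (rad/s): [2.57, 2.57, 3.14, 3.14, 3.14, 3.14].

## Interface

Orientations are given as a unit quaternion [x, y, z, w].
In Python, from workcell import sensors, optics, r, nets gives the robot as it stands.
- The arm moves only by the shell command python3 -m jog 'ROWS'. ROWS is JSON, a list of rows, each a list of 7 numbers: the shift along the tool's x, y, z in m, then the turn, a rotation vector about the tool's x, y, z in rad, then the finger opening in m, from 0 to 0.0854. A call has 1 to 12 rows; each row is the pose to reach, as a shift and turn from the pose commanded when the call began, along the tool's axes at that moment; what a row does not reach only later rows make up. A row lasts 1/8 s, in which the tool goes at most 62.5 mm and 10.7 degrees, less where a joint would pass 70% of its speed; a pose out of reach is approached as far as the arm can. A call with a gripper value outside its range is refused whole. The fingers move at their own pace and stop on an object; the grip force is fixed at half the most. Time passes only in rows, so rows that repeat a pose let the fingers close. It gives the time, the measured TCP pose, the force, the opening and the grip force at its end, in the units of the state.
- sensors.get_obs(): the state, without advancing time (a new reading comes with each control period).
- optics.get_image(name): name is "side" or "top"; returns the picture (384x512x3 uint8, red, green, blue); there is no depth.
- optics.get_calibration(name): a dict with "intrinsics" (3x3 intrinsics, pixels), "R" (3x3) and "t" (3): a world point X has camera coordinates R X + t. Camera axes: x right, y down, z forward; pixel columns grow to the right and rows downward; lengths in m; the calibration is good to about 2 mm. A picture is of the moment at which its call begins. get_calibration takes no time and is no camera call.
- r.sign_off(): hands the job in; it is judged then, once.
Trained networks look in the newest picture that a camera, given by its name, has taken for a name from the list of things; names that differ only in an ending like _2 or _b are one class to them, and where a whole thing is asked for, a point or a joint stands for the part that bears it (a point fixed in the world has none). Each returns a list of dicts, best first, with "conf" (0 to 1); they miss things now and then, are a little off and sometimes report something else, mostly with a low value. They report only what shows in the picture. A call takes as long as a camera call.
- nets.regions_of(thing, camera): "pixels" (384x512 bool, what is visible of it) and "extent" ([centre column, centre row, width, height] in pixels, round what is visible of it).
The state is a dict: "clock": time; "qpos": joint angles; "joint_velocities": joint speeds; "tau": joint torques, N m; "position": TCP position; "eef_rot": TCP orientation; "contact_force": force on the tool from outside, world axes, zero at the start; "wrist_torque": the same for the moment, N m; "finger_gap": opening from 0.0 (shut) to 1.0 (fully open); "grip_force": force on a finger pad.
Only numpy, scipy, OpenCV 4.12 (cv2) and the standard library are available. Lean on these libraries where they do the work, as an engineer would, in place of code of your own. Each camera call takes 0.05 s, during which the arm holds its last target. There are 200 camera calls.

## Task

Without lifting it, push the loose battery pack along the front lane of the battery tester until it sits fully home against the stop block. Then start the test on the tester's keypad, one key at a time, pressing each fully down and letting it come up again: the round key, then the square key, and last the long bar key, which you hold down for two seconds. Do not press the cross-shaped key, do not disturb the things lying around, and leave the pack home.

Things in the scene. Friction and masses are not known exactly. Their poses are not given: they have to be found in the camera images.
- tester: grey battery tester fixed to the table, about 200 mm (x) by 250 mm (y), place and turn (0 to 0.45 rad) differ. Origin on the table under the middle of its deck; x to its back, y along it to the stop block, z up. At the front a lane along y (middle line x = -0.037, stop face y = 0.105), behind it a keypad, at the back a display hood (face at x = 0.091, 74 mm high)
- lane_stop (a point): middle of the stop face's foot, on the deck (14 mm above the table); axes as the tester's. The lane runs from here 230 mm to -y, open at that end, 87 mm wide between two low rails (tops 12 mm above the deck). The stop block is 97 mm wide and 40 mm high above the deck
- keypad (a point): middle of the keypad panel (45 mm above the table), axes as the tester's. Four black keys stand side by side on it, at y = -0.084, -0.028, 0.028 and 0.084 from here; which key is at which place differs
- pack_mid (a point): centre of the loose battery pack lying on the deck in the lane: 112 mm long, 78 wide, 42 high, 0.3 to 0.6 kg, slides with 2 to 8 N. x along it, to the stop; z up. Its end face to push is 56 mm behind the centre and upright to 24 mm above the deck, then steps in 11 mm. It starts 50 to 85 mm short of home; home, the centre is 56 mm before the stop face
- round_key_top (a point): centre of the top face of the round key (34 mm across); z up, x and y as the tester's. The key face stands 17.5 mm above the keypad panel, 62.5 mm above the table; the key is pressed straight down.
- square_key_top (a point): centre of the top face of the square key (32 x 32 mm); z up, x and y as the tester's. The key face stands 17.5 mm above the keypad panel, 62.5 mm above the table; the key is pressed straight down.
- bar_key_top (a point): centre of the top face of the long bar key (60 mm along the tester's x, 18 mm wide); z up, x and y as the tester's. The key face stands 17.5 mm above the keypad panel, 62.5 mm above the table; the key is pressed straight down.
- cross_key_top (a point): centre of the top face of the cross-shaped key (44 mm across, arms 14 mm wide), which is not to be pressed; z up, x and y as the tester's. The key face stands 17.5 mm above the keypad panel, 62.5 mm above the table; the key is pressed straight down.
- round_key (a joint): travel of this key in m: 0 up, 0.006 at the bottom; counts as pressed beyond 0.0045. Spring: starts to move at 2 N, at the bottom at 5 N, comes back up when let go
- square_key (a joint): travel of this key in m: 0 up, 0.006 at the bottom; counts as pressed beyond 0.0045. Spring: starts to move at 2 N, at the bottom at 5 N, comes back up when let go
- bar_key (a joint): travel of this key in m: 0 up, 0.006 at the bottom; counts as pressed beyond 0.0045. Spring: starts to move at 2 N, at the bottom at 5 N, comes back up when let go
- cross_key (a joint): travel of this key in m: 0 up, 0.006 at the bottom; counts as pressed beyond 0.0045. Spring: starts to move at 2 N, at the bottom at 5 N, comes back up when let go
- spool: bystander: reel of solder wire, 60 mm across, 66 mm high, origin under it
- tape: bystander: roll of black tape, 62 mm across, 19 mm high, origin under it
- lens: bystander: hand magnifier, 198 mm long, lying, origin under it
- tin: bystander: round tin lid with screws, 74 mm across, 15 mm high, origin under it
- pack: the same battery pack, its origin on its underside, at the deck, 3 mm nearer its rear end than its centre; axes as point pack_mid

How it is judged:
On the way, in this order (a step that is already met when the one before it is completed fails the run):
1. the pack is pushed fully home against the stop, no key down (y of pack_mid in the frame of tester between 0.045 and 0.052 m and z of pack_mid in the frame of tester below 0.04 m and angle between the x axis of pack_mid and the y axis of tester, either way round below 0.08 rad and value of joint each of round_key, square_key, bar_key, cross_key below 0.002 m), for 0.2 s.
2. the round key alone is pressed, the pack home (value of joint round_key above 0.0045 m and value of joint each of square_key, bar_key, cross_key below 0.002 m and y of pack_mid in the frame of tester between 0.045 and 0.052 m and z of pack_mid in the frame of tester below 0.04 m and angle between the x axis of pack_mid and the y axis of tester, either way round below 0.08 rad), for 0.02 s.
3. all keys are up (value of joint each of round_key, square_key, bar_key, cross_key below 0.002 m), for 0.05 s.
4. the square key alone is pressed, the pack home (value of joint square_key above 0.0045 m and value of joint each of round_key, bar_key, cross_key below 0.002 m and y of pack_mid in the frame of tester between 0.045 and 0.052 m and z of pack_mid in the frame of tester below 0.04 m and angle between the x axis of pack_mid and the y axis of tester, either way round below 0.08 rad), for 0.02 s.
5. all keys are up (all of step 3), for 0.05 s.
6. the long bar key alone is held down (two seconds, 1.5 s counts), the pack home (value of joint bar_key above 0.0045 m and value of joint each of round_key, square_key, cross_key below 0.002 m and y of pack_mid in the frame of tester between 0.045 and 0.052 m and z of pack_mid in the frame of tester below 0.04 m and angle between the x axis of pack_mid and the y axis of tester, either way round below 0.08 rad), for 1.5 s.
At the end, for the whole second after the job is handed in: The pack lies at rest in the lane, home against the stop to within about 4 mm (centre at tester y 0.045 to 0.052) and in line with it to 0.08 rad; all four keys are up again (travel under 2 mm) (all of step 5 and y of pack_mid in the frame of tester between 0.045 and 0.052 m and z of pack_mid in the frame of tester below 0.04 m and angle between the x axis of pack_mid and the y axis of tester, either way round below 0.08 rad and linear speed of pack below 0.01 m/s); the robot touches nothing.
It fails at once if the cross-shaped key is pressed (beyond 3 mm) (value of joint cross_key above 0.003 m).
It fails at once if the pack is lifted off the deck by more than 12 mm or tipped by more than 0.25 rad (z of pack_mid in the frame of tester above 0.047 m or angle between pack_mid's own z axis and vertical above 0.25 rad).
It fails at once if two keys are pressed at once (value of joint each of round_key, square_key above 0.003 m or value of joint each of round_key, bar_key above 0.003 m or value of joint each of square_key, bar_key above 0.003 m).
It fails at once if a bystander (reel, tape roll, magnifier, tin) is moved by more than 30 mm (distance of any of spool, tape, lens, tin from where it was at the start of the episode above 0.03 m).
It also fails if it takes over 45 s, if anything falls off the work surface, if the arm or the gripper's body presses on something with over 40 N, if the wrist force passes 120 N, or if a joint passes its speed limit or range.

## Working session

There is one attempt and no reset: what is moved stays moved. The work goes in short steps, Python scripts to look and compute and a shell command to move; the robot and the scene stay as the last step left them, time stands still between calls to the robot, and variables do not carry over. Pictures are saved under pics/ and viewed, at most 10 in all, crops included, and the job is handed in when it is done.

```bash
mkdir -p pics
cat > h.py <<'E'
import numpy as np, cv2
from workcell import sensors, optics, r, nets
def px(cam,P):
    c=optics.get_calibration(cam);K,R,t=[np.array(c[k]) for k in("intrinsics","R","t")]
    q=(R@np.atleast_2d(P).T).T+t; q=q@K.T; return q[:,:2]/q[:,2:]
def ray(cam,uv,z):
    c=optics.get_calibration(cam);K,R,t=[np.array(c[k]) for k in("intrinsics","R","t")]
    o=-R.T@t; d=R.T@np.linalg.inv(K)@np.array([uv[0],uv[1],1.]); return o+d*(z-o[2])/d[2]
E
python3 - <<'E'
from h import *
print(sensors.get_obs(), r.tip_extent)
for c in("top","side"):
    im=optics.get_image(c); cv2.imwrite(f"pics/{c}0.png",im[:,:,::-1])
    cal=optics.get_calibration(c);print(c,-np.array(cal["R"]).T@cal["t"])
    for n in("round_key","square_key","bar_key","cross_key","pack","tester","spool","tape","lens","tin"):
        for d in nets.regions_of(n,c)[:2]:
            e=d["extent"]; z={"pack":.056,"tester":.03}.get(n,.0625 if "key" in n else .01)
            v,u=np.nonzero(d["pixels"])
            print(n,round(d["conf"],2),np.round(e,1),len(u),ray(c,(u.mean(),v.mean()),z).round(4))
E
```

```text
{'clock': 0.0, 'qpos': array([-1.33807974e+00,  2.45834821e-01,  1.55900327e+00,  1.63284853e-05,
        1.33869790e+00, -1.74097222e-01]), 'joint_velocities': array([-1.36475693e-04,  7.31452608e-04,  4.65786532e-04,  1.02093413e-03,
        2.79267157e-05, -5.41269192e-04]), 'tau': array([-9.67098531e-04, -4.29519975e+01, -3.26122999e+01, -1.70100930e-04,
        5.43661372e-03, -1.22576535e-05]), 'position': array([ 0.25708427, -0.59643298,  0.24717279]), 'eef_rot': array([ 9.79383962e-01,  2.02005223e-01, -2.05352325e-05, -9.71487351e-04]), 'contact_force': array([ 0.29529666, -0.18034791,  0.26498384]), 'wrist_torque': array([-0.02477676,  0.055283  , -0.00468143]), 'grip_force': 0.0, 'finger_gap': 1.002315288191415} 0.017
top [0.4329911  0.02577095 1.20494613]
square_key 0.43 [327.1 179.9  12.6   9.1] 142 [ 0.5681 -0.1779  0.0625]
bar_key 0.67 [171.6 238.   18.1  20. ] 277 [0.4193 0.246  0.0625]
bar_key 0.52 [286.3 182.2  10.2  26.8] 154 [ 0.5626 -0.066   0.0625]
pack 0.92 [299.4 215.3  47.2  30.7] 1096 [ 0.476  -0.0976  0.056 ]
pack 0.37 [287.5 184.6   6.3  18.1] 118 [ 0.5588
[... 766 characters left out ...]
  9.6] 167 [ 0.5658 -0.0706  0.0625]
bar_key 0.54 [240.6 225.7  86.6 106. ] 3480 [ 0.5361 -0.1239  0.0625]
cross_key 0.73 [252.9 229.4  21.   17.8] 148 [ 0.568  -0.1244  0.0625]
pack 0.77 [225.9 222.9  32.9  40.5] 1092 [ 0.4851 -0.118   0.056 ]
tester 0.73 [257.4 213.2  22.9  12.9] 159 [ 0.5608 -0.0544  0.03  ]
tester 0.6 [243.5 225.9  86.4  96.5] 3410 [ 0.5332 -0.1071  0.03  ]
spool 0.57 [270.3 120.5  20.8  29.7] 479 [0.5268 0.2753 0.01  ]
tape 0.53 [234.1 122.3  14.7  17.6] 221 [0.4215 0.2544 0.01  ]
lens 0.65 [262.4  93.8  51.7  26. ] 708 [0.5069 0.3868 0.01  ]
tin 0.88 [274.9 335.4  30.2  24.9] 703 [ 0.6707 -0.3717  0.01  ]
tin 0.56 [255.5 230.3  19.6  17. ] 179 [ 0.5619 -0.1013  0.01  ]
```

View pics/top0.png

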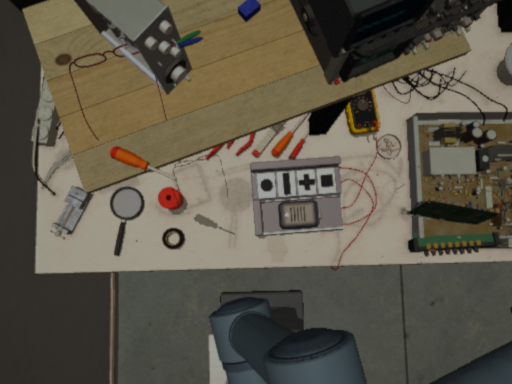

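View pics/side0.png

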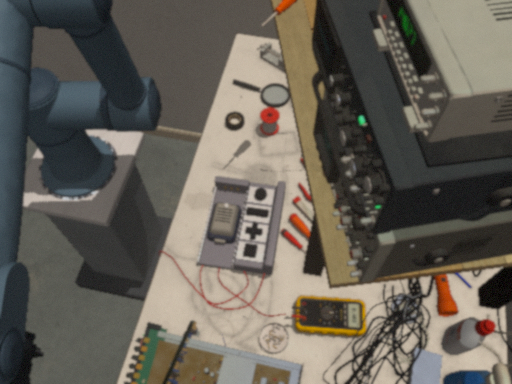

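The top view shows the tester at about (297,196). Its keys, left to right, are round (266,185), bar (287,184), cross (306,183) and square (325,181). The pack is at (299,215) and the stop is at the left end. The bystanders are well away. Next I refine the pose from the dark key blobs.

Run:
```python
from h import *
from scipy.optimize import least_squares
ims={c:cv2.imread(f"pics/{c}0.png") for c in("top","side")}
ky=np.array([.084,.028,-.028,-.084])
guess=np.array([[.5616,-.0149],[.5645,-.0685],[.568,-.1244],[.5695,-.1795]])
obs={}
for c,im in ims.items():
    g=cv2.cvtColor(im,cv2.COLOR_BGR2GRAY)
    n,l,s,ce=cv2.connectedComponentsWithStats((g<75).astype(np.uint8))
    p=px(c,np.c_[guess,np.full(4,.0625)]); o=[]
    for q in p:
        k=[i for i in range(1,n) if 30<s[i,4]<500]; i=min(k,key=lambda i:np.hypot(*(ce[i]-q))); o.append(ce[i]); print(c,q.round(1),ce[i].round(1),s[i,4],ray(c,ce[i],.0625).round(4))
    obs[c]=np.array(o)
def pts(p,x,y,z): 
    x=np.broadcast_to(x,np.shape(y)); return np.c_[p[0]+np.cos(p[2])*x-np.sin(p[2])*y,p[1]+np.sin(p[2])*x+np.cos(p[2])*y,np.full(len(y),z)]
for cs in(("top",),("side",),("top","side")):
    s=least_squares(lambda p:np.concatenate([(px(c,pts(p,0,ky,.0600))-obs[c]).ravel() for c in cs]),[.566,-.097,.05],loss="soft_l1"); print(cs,s.x.round(4),s.fun.round(1))
p=s.x
for c,(x,y,w,h) in {"top":(235,145,120,100),"side":(190,165,110,120)}.items():
    im=cv2.resize(ims[c][y:y+h,x:x+w],None,fx=5,fy=5,interpolation=cv2.INTER_CUBIC)
    if c=="top":a=im[:500]
    else:b=im
    cv2.imwrite(f"pics/{c}z.png",im)
```

```text
top [267.8 184.1] [266.1 184.7] 107 [ 0.56   -0.01    0.0625]
top [287.3 182.6] [286.1 183.1] 125 [ 0.5632 -0.0652  0.0625]
top [307.5 180.9] [306.6 181.7] 129 [ 0.5657 -0.1218  0.0625]
top [327.4 179.9] [326.3 180.4] 130 [ 0.5682 -0.1764  0.0625]
side [260.5 193.6] [260.1 193.8] 93 [ 0.5606 -0.0156  0.0625]
side [257.4 210.9] [256.8 211.9] 127 [ 0.5636 -0.0719  0.0625]
side [254.1 229.7] [253.2 230.7] 115 [ 0.5664 -0.1275  0.0625]
side [250. 249.] [249.8 250.2] 121 [ 0.5698 -0.1829  0.0625]
('top',) [ 0.5646 -0.0936  0.0492] [-0.2 -0.1  0.1  0.1 -0.2  0.   0.2 -0.1]
('side',) [ 0.5648 -0.0983  0.0543] [-0.   0.1  0.  -0.1  0.1 -0.  -0.1  0.1]
('top', 'side') [ 0.5646 -0.0958  0.0518] [ 0.7 -0.   0.9  0.1  0.6 -0.   1.  -0.2  0.2 -0.7  0.1 -0.9  0.2 -0.9
 -0.  -0.8]
```

View pics/topz.png

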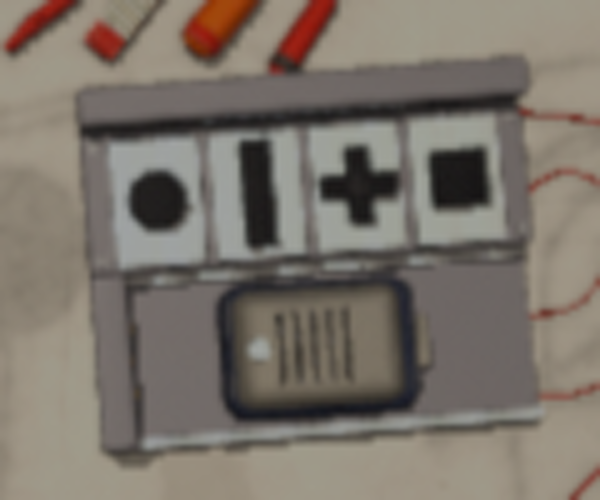

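View pics/sidez.png

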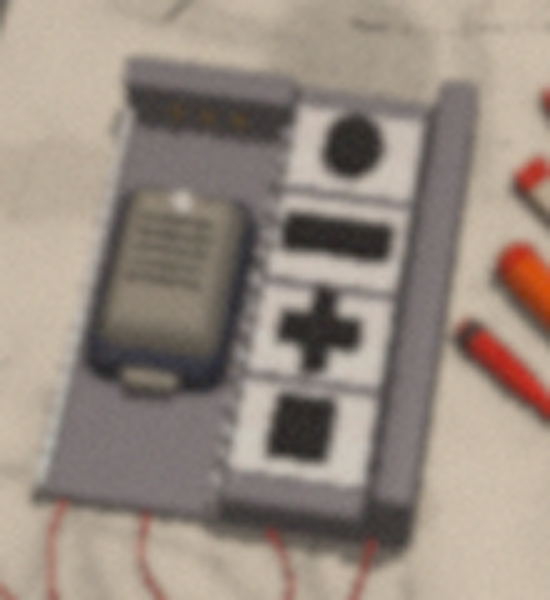

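```bash
cat >> h.py <<'E'
A=.0518; K0=np.array([.565,-.0948]); XK=.05
ex=np.array([np.cos(A),np.sin(A)]); ey=np.array([-np.sin(A),np.cos(A)]); T0=K0-XK*ex
def W(x,y,z): return np.r_[T0+x*ex+y*ey,z]
def loc(P): d=np.asarray(P)[:2]-T0; return np.array([d@ex,d@ey])
def packhull(c,x,y):
    P=[W(x+a*39,0,0) for a in()]
    P=[W(x+a*.039,y+b*.056,z) for a in(-1,1) for b in(-1,1) for z in(.014,.036)]+[W(x+a*.03,y+b*.045,.056) for a in(-1,1) for b in(-1,1)]
    return cv2.convexHull(px(c,P).astype(np.float32))
def findpack(c):
    from scipy.optimize import least_squares
    d=nets.regions_of("pack",c)[0]; v,u=np.nonzero(d["pixels"]); m=np.array([u.mean(),v.mean()])
    def f(p):
        M=cv2.moments(packhull(c,*p)); return np.array([M["m10"],M["m01"]])/M["m00"]-m
    s=least_squares(f,[-.037,0],diff_step=1e-2,x_scale=.01); return s.x, d["conf"], len(u), cv2.contourArea(packhull(c,*s.x))
E
python3 - <<'E'
from h import *
q=lambda c,u,v,z: loc(ray(c,((235 if c=="top" else 190)+u/5,(145 if c=="top" else 165)+v/5),z)).round(4)
print("front rail out",q("top",340,440,.0),"in/top",q("top",340,428,.026),"back rail top",q("top",310,275,.026),q("top",310,262,.045),"hood face foot",q("top",310,130,.045),"top",q("top",310,120,.074),"stop foot",q("top",136,350,.014),q("side",215,135,.014),"stop top edge",q("top",130,350,.054),q("side",215,95,.054),"tester L/R",q("top",105,400,.054),q("top",540,410,.014))
ims={c:optics.get_image(c)[:,:,::-1].copy() for c in("top","side")}
out=[]
for c in ims:
    f=findpack(c); print(c,f)
    im=cv2.resize(ims[c],None,fx=5,fy=5,interpolation=cv2.INTER_CUBIC)
    def pl(P,col): cv2.polylines(im,[((px(c,P)+.5)*5).astype(int)],True,col,1,cv2.LINE_AA)
    pl([W(-.0805,-.125,.014),W(-.0805,.105,.014),W(.0065,.105,.014),W(.0065,-.125,.014)],(0,255,255))
    pl([W(-.0855,.105,.054),W(.0115,.105,.054)],(0,255,0)); pl([W(.091,-.12,.074),W(.091,.12,.074)],(255,255,0))
    for k in(.084,.028,-.028,-.084): pl([W(XK+a*.017,k+b*.017,.0625) for a,b in((1,1),(1,-1),(-1,-1),(-1,1))],(0,0,255))
    cv2.polylines(im,[((packhull(c,*f[0])+.5)*5).astype(int)],True,(255,0,255),1)
    x,y,w,h=(240,150,104,92) if c=="top" else (195,172,95,108)
    out.append(cv2.resize(im[y*5:(y+h)*5,x*5:(x+w)*5],(400,int(400*h/w))))
H=max(o.shape[0] for o in out)
cv2.imwrite("pics/ov.png",np.hstack([cv2.copyMakeBorder(o,0,H-o.shape[0],0,0,0) for o in out]))
E
```

```text
front rail out [-0.0907 -0.0123] in/top [-0.0837 -0.0099] back rail top [ 0.0035 -0.0003] [0.0095 0.0011] hood face foot [ 0.0835 -0.0052] top [ 0.085  -0.0023] stop foot [-0.0309  0.1009] [-0.0319  0.0998] stop top edge [-0.0322  0.105 ] [-0.0304  0.1028] tester L/R [-0.0585  0.1208] [-0.0822 -0.1258]
top (array([-0.03793832, -0.00121911]), 0.61, 1073, 1130.0985229848884)
side (array([-0.03609861, -0.00349915]), 0.71, 1120, 1209.2095331442542)
```

View pics/ov.png

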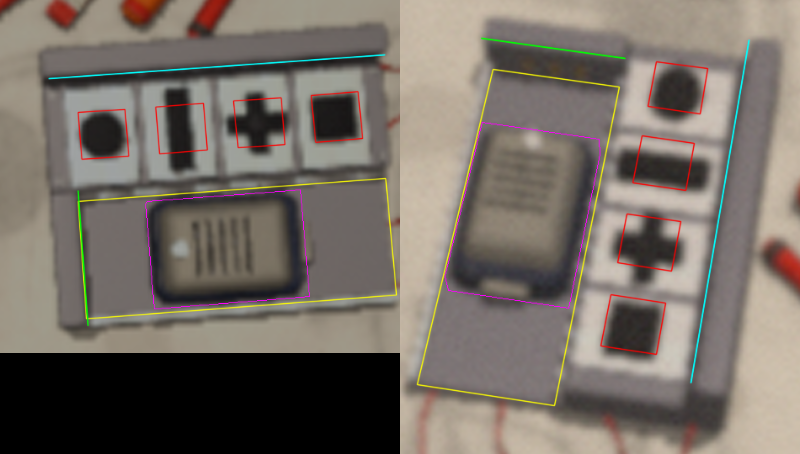

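The overlay fits: lane, stop, keys and hood line up. The pack centre is at tester y ≈ -0.003, about 52 mm short of home. Next I work out the approach.

```bash
cat >> h.py <<'E'
from scipy.spatial.transform import Rotation as Ro
def delta(x,y,z,yaw):  # tester-frame TCP target, tool-y heading (world yaw); returns tool shift + rotvec
    o=sensors.get_obs(); R0=Ro.from_quat(o["eef_rot"])
    ty=np.array([np.cos(yaw),np.sin(yaw),0]); tz=np.array([0,0,-1.]); R1=Ro.from_matrix(np.c_[np.cross(ty,tz),ty,tz])
    return R0.inv().apply(W(x,y,z)-o["position"]).round(4),(R0.inv()*R1).as_rotvec().round(4)
def st():
    o=sensors.get_obs(); print("t",o["clock"],"loc",loc(o["position"]).round(4),o["position"][2].round(4),"F",o["contact_force"].round(2),"q6",o["qpos"][5].round(2))
E
python3 -c "
from h import *
st();print(delta(-.037,-.11,.20,A));print(delta(-.037,-.11,.20,A-np.pi))"
```

```text
t 1.3 loc [-0.2834 -0.4856] 0.2483 F [0.26 0.13 0.09] q6 -0.17
(array([ 0.3616, -0.2665,  0.0483]), array([ 0.    , -0.    , -1.2158]))
(array([ 0.3616, -0.2665,  0.0483]), array([-0.    , -0.    ,  1.9258]))
```

```bash
python3 -m jog '[[0.3616,-0.2665,0.0483,0,0,-1.2158,0.045],[0.3616,-0.2665,0.0483,0,0,-1.2158,0.045],[0.3616,-0.2665,0.0483,0,0,-1.2158,0.045],[0.3616,-0.2665,0.0483,0,0,-1.2158,0.045],[0.3616,-0.2665,0.0483,0,0,-1.2158,0.045],[0.3616,-0.2665,0.0483,0,0,-1.2158,0.045],[0.3616,-0.2665,0.0483,0,0,-1.2158,0.045],[0.3616,-0.2665,0.0483,0,0,-1.2158,0.045],[0.3616,-0.2665,0.0483,0,0,-1.2158,0.045],[0.3616,-0.2665,0.0483,0,0,-1.2158,0.045],[0.3616,-0.2665,0.0483,0,0,-1.2158,0.045]]'
python3 -c "
from h import *
st();print(delta(-.037,-.11,.042,A))"
```

```text
clock: 2.68
position: [0.4834, -0.2105, 0.2003]
eef_rot: [0.689, 0.724, -0.0, 0.0]
contact_force: [0.0, 0.6, -0.7]
finger_gap: 0.526
grip_force: 0.0
t 2.675 loc [-0.0374 -0.1113] 0.2003 F [ 0.04  0.58 -0.66] q6 -0.68
(array([0.0014, 0.0004, 0.1583]), array([ 0.0003,  0.0004, -0.0023]))
```

```bash
python3 -m jog '[[0,0,0.06,0,0,0,0.045],[0,0,0.115,0,0,0,0.045],[0,0,0.145,0,0,0,0.045],[0,0,0.158,0,0,0,0.045],[0,0,0.158,0,0,0,0.045]]'
python3 -c "
from h import *
st(); im=optics.get_image('top');cv2.imwrite('pics/a.png',cv2.resize(im[120:260,220:380,::-1],None,fx=4,fy=4))"
```

```text
clock: 3.3
position: [0.4837, -0.2097, 0.0419]
eef_rot: [0.689, 0.725, -0.0, -0.0]
contact_force: [-0.4, -0.5, 0.7]
finger_gap: 0.53
grip_force: 0.0
t 3.3 loc [-0.0372 -0.1105] 0.0419 F [-0.38 -0.49  0.67] q6 -0.68
```

View pics/a.png

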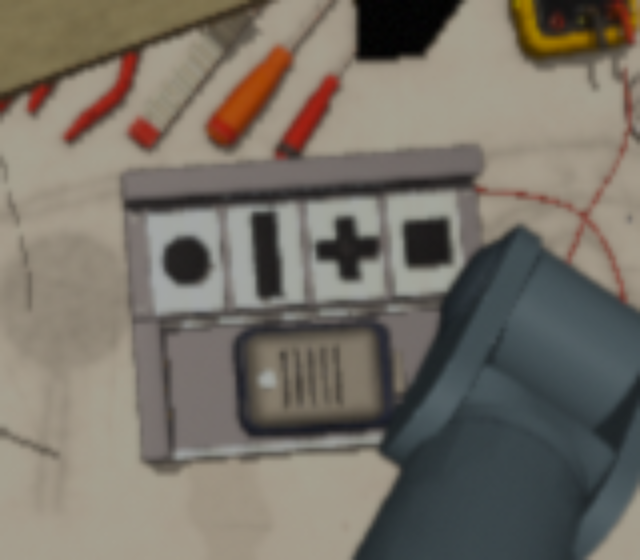

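The tool is down in the lane behind the pack with no contact, and the pack hasn't moved. Now I push gently.

```bash
python3 -m jog '[[0.015,0,0,0,0,0,0.045],[0.025,0,0,0,0,0,0.045],[0.032,0,0,0,0,0,0.045],[0.039,0,0,0,0,0,0.045],[0.046,0,0,0,0,0,0.045],[0.052,0,0,0,0,0,0.045],[0.058,0,0,0,0,0,0.045],[0.064,0,0,0,0,0,0.045],[0.069,0,0,0,0,0,0.045],[0.074,0,0,0,0,0,0.045]]'
python3 -c "
from h import *
st();
for c in('top','side'):optics.get_image(c);print(findpack(c))
"
```

```text
clock: 4.6
position: [0.4802, -0.1352, 0.0422]
eef_rot: [0.689, 0.725, -0.0, 0.0]
contact_force: [0.7, -3.5, 1.6]
finger_gap: 0.525
grip_force: 1.8
t 4.6 loc [-0.0368 -0.0359] 0.0422 F [ 0.69 -3.52  1.57] q6 -0.55
(array([-0.03667856,  0.05203827]), 0.71, 714, 1123.0193785820156)
(array([-0.01679615,  0.04500853]), 0.81, 210, 1154.9030350159155)
```

```bash
python3 -m jog '[[0.004,0,0,0,0,0,0.045],[0.008,0,0,0,0,0,0.045],[0.011,0,0,0,0,0,0.045],[0.013,0,0,0,0,0,0.045]]'
python3 -c "
from h import *
st()"
```

```text
clock: 5.3
position: [0.479, -0.1218, 0.0417]
eef_rot: [0.688, 0.725, -0.0, -0.0]
contact_force: [0.1, -1.2, -2.0]
finger_gap: 0.528
grip_force: 0.9
t 5.3 loc [-0.0372 -0.0226] 0.0417 F [ 0.08 -1.17 -1.97] q6 -0.53
```

```bash
python3 -m jog '[[0.002,0,0,0,0,0,0.045],[0.004,0,0,0,0,0,0.045]]'; python3 -m jog '[[0.0015,0,0,0,0,0,0.045],[0.003,0,0,0,0,0,0.045]]'
python3 -c "
from h import *
st()"
```

```text
clock: 5.55
position: [0.479, -0.1181, 0.0419]
eef_rot: [0.689, 0.725, -0.0, -0.0]
contact_force: [-0.7, -2.3, -1.6]
finger_gap: 0.531
grip_force: 1.0
clock: 5.8
position: [0.4793, -0.1172, 0.0424]
eef_rot: [0.688, 0.726, -0.001, 0.002]
contact_force: [-3.2, -14.1, -2.6]
finger_gap: 0.522
grip_force: 7.0
t 5.8 loc [-0.0367 -0.0179] 0.0424 F [ -3.16 -14.1   -2.63] q6 -0.52
```

```bash
python3 -m jog '[[0.001,0,0,0,0,0,0.045],[0.002,0,0,0,0,0,0.045],[0.002,0,0,0,0,0,0.045],[0.002,0,0,0,0,0,0.045]]'
python3 -m jog '[[-0.02,0,0,0,0,0,0.045],[-0.04,0,0,0,0,0,0.045],[-0.05,0,-0.05,0,0,0,0.02],[-0.05,0,-0.1,0,0,0,0],[-0.05,0,-0.1,0,0,0,0]]'
python3 -c "
from h import *
st()
for c in('top','side'):im=optics.get_image(c);print(findpack(c));
b=lambda c,s:cv2.resize(optics.get_image(c)[s][:,:,::-1],(390,390))
cv2.imwrite('pics/b.png',np.hstack([b('top',np.s_[130:260,230:360]),b('side',np.s_[160:290,180:310])]))"
```

```text
clock: 6.3
position: [0.4795, -0.117, 0.0429]
eef_rot: [0.688, 0.726, -0.002, 0.003]
contact_force: [-3.5, -18.6, -2.2]
finger_gap: 0.527
grip_force: 9.1
clock: 6.92
position: [0.4843, -0.1655, 0.1467]
eef_rot: [0.689, 0.725, 0.001, 0.005]
contact_force: [1.1, 0.1, -0.6]
finger_gap: 0.004
grip_force: 0.0
t 6.925 loc [-0.0343 -0.0664] 0.1467 F [ 1.13  0.1  -0.64] q6 -0.6
(array([-0.03810064,  0.04926225]), 0.87, 1086, 1123.7785431458615)
(array([-0.01715419,  0.06377805]), 0.71, 342, 1136.5771723862272)
```

View pics/b.png

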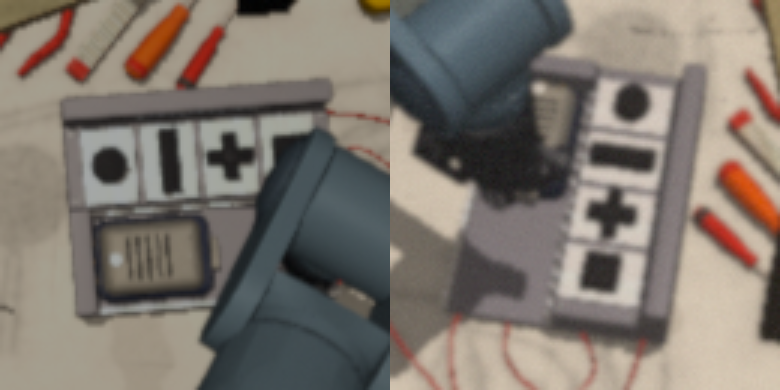

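The pack is home: top estimate y = 0.0493, forced against the stop at 18 N. Next is the round key.

```bash
python3 -c "
from h import *
print(delta(XK,.084,.10,A))"
```

```text
(array([0.1473, 0.088 , 0.0403]), array([-0.0028, -0.0021, -0.    ]))
```

```bash
python3 -m jog '[[0.05,0.03,0.01,0,0,0,0],[0.1,0.06,0.02,0,0,0,0],[0.1473,0.088,0.04,0,0,0,0],[0.1473,0.088,0.04,0,0,0,0],[0.1473,0.088,0.04,0,0,0,0]]'; python3 -c "
from h import *
st();print(delta(XK,.084,.0725,A))"
```

```text
clock: 7.85
position: [0.5611, -0.0116, 0.1011]
eef_rot: [0.688, 0.725, -0.001, -0.001]
contact_force: [-0.6, -0.5, 0.4]
finger_gap: 0.002
grip_force: 0.0
t 7.85 loc [0.0504 0.0833] 0.1011 F [-0.61 -0.47  0.36] q6 -0.27
(array([ 0.0007, -0.0004,  0.0286]), array([-0.0018, -0.0002,  0.0005]))
```

```bash
python3 -m jog '[[0,0,0.012,0,0,0,0],[0,0,0.020,0,0,0,0],[0,0,0.024,0,0,0,0],[0,0,0.027,0,0,0,0],[0,0,0.0285,0,0,0,0],[0,0,0.0285,0,0,0,0]]'
```

```text
clock: 8.6
position: [0.5619, -0.0119, 0.0741]
eef_rot: [0.689, 0.725, -0.0, 0.0]
contact_force: [-3.8, -2.4, 5.1]
finger_gap: -0.001
grip_force: 2.4
```

```bash
python3 -m jog '[[0,0,0.0015,0,0,0,0],[0,0,0.0025,0,0,0,0],[0,0,0.0025,0,0,0,0]]'
```

```text
clock: 8.98
position: [0.5621, -0.0118, 0.0738]
eef_rot: [0.688, 0.725, -0.001, -0.0]
contact_force: [-10.7, -0.6, 21.0]
finger_gap: -0.002
grip_force: 10.4
```

Bottomed at 21 N. Now I lift and move over to the square key.

```bash
python3 -m jog '[[0,0,-0.02,0,0,0,0],[0,0,-0.04,0,0,0,0],[0,0,-0.04,0,0,0,0],[-0.06,0,-0.04,0,0,0,0],[-0.12,0,-0.04,0,0,0,0],[-0.168,0,-0.04,0,0,0,0],[-0.168,0,-0.03,0,0,0,0],[-0.168,0,-0.03,0,0,0,0],[-0.168,0,-0.03,0,0,0,0]]'; python3 -c "
from h import *
st();print(delta(XK,-.084,.0725,A))"
```

```text
clock: 10.1
position: [0.5701, -0.1778, 0.1004]
eef_rot: [0.688, 0.726, -0.0, -0.001]
contact_force: [1.2, 0.2, 0.5]
finger_gap: -0.0
grip_force: 0.0
t 10.1 loc [ 0.0508 -0.0831] 0.1004 F [1.16 0.16 0.45] q6 -0.55
(array([-0.0009, -0.0007,  0.0279]), array([-0.0011, -0.0009,  0.0016]))
```

```bash
python3 -m jog '[[0,0,0.012,0,0,0,0],[0,0,0.020,0,0,0,0],[0,0,0.024,0,0,0,0],[0,0,0.027,0,0,0,0],[0,0,0.029,0,0,0,0],[0,0,0.030,0,0,0,0],[0,0,0.030,0,0,0,0]]'
```

```text
clock: 10.98
position: [0.5705, -0.1789, 0.0734]
eef_rot: [0.688, 0.725, -0.0, -0.001]
contact_force: [-8.7, 5.1, 17.7]
finger_gap: -0.001
grip_force: 9.0
```

Bottomed at 17.7 N. Now up and over to the bar key, 112 mm to +y.

```bash
python3 -m jog '[[0,0,-0.02,0,0,0,0],[0,0,-0.04,0,0,0,0],[0,0,-0.04,0,0,0,0],[0.055,0,-0.04,0,0,0,0],[0.111,0,-0.04,0,0,0,0],[0.111,0,-0.03,0,0,0,0],[0.111,0,-0.03,0,0,0,0],[0.111,0,-0.03,0,0,0,0]]'; python3 -c "
from h import *
st();print(delta(XK,.028,.0725,A))"
```

```text
clock: 11.98
position: [0.5648, -0.0696, 0.1009]
eef_rot: [0.689, 0.725, -0.0, 0.0]
contact_force: [0.1, 0.3, 0.4]
finger_gap: 0.002
grip_force: 0.0
t 11.975 loc [0.0511 0.0252] 0.1009 F [0.14 0.35 0.36] q6 -0.37
(array([ 0.0028, -0.0011,  0.0284]), array([-0.0001,  0.0001, -0.0015]))
```

```bash
python3 -m jog '[[0.003,0,0.012,0,0,0,0],[0.003,0,0.020,0,0,0,0],[0.003,0,0.024,0,0,0,0],[0.003,0,0.027,0,0,0,0],[0.003,0,0.029,0,0,0,0],[0.003,0,0.030,0,0,0,0],[0.003,0,0.030,0,0,0,0]]'; python3 -m jog '[[0,0,0,0,0,0,0],[0,0,0,0,0,0,0],[0,0,0,0,0,0,0],[0,0,0,0,0,0,0],[0,0,0,0,0,0,0],[0,0,0,0,0,0,0],[0,0,0,0,0,0,0],[0,0,0,0,0,0,0],[0,0,0,0,0,0,0],[0,0,0,0,0,0,0],[0,0,0,0,0,0,0],[0,0,0,0,0,0,0]]'; python3 -m jog '[[0,0,0,0,0,0,0],[0,0,0,0,0,0,0],[0,0,0,0,0,0,0],[0,0,0,0,0,0,0]]'
```

```text
clock: 12.85
position: [0.5644, -0.0657, 0.0733]
eef_rot: [0.688, 0.725, -0.001, -0.001]
contact_force: [-11.0, 1.0, 18.8]
finger_gap: -0.004
grip_force: 9.6
clock: 14.35
position: [0.5644, -0.0657, 0.0733]
eef_rot: [0.688, 0.725, -0.001, -0.001]
contact_force: [-10.0, 1.5, 18.4]
finger_gap: 0.002
grip_force: 9.5
clock: 14.85
position: [0.5643, -0.0657, 0.0733]
eef_rot: [0.688, 0.725, -0.001, -0.001]
contact_force: [-11.6, 0.8, 19.5]
finger_gap: -0.001
grip_force: 9.5
```

Held bottomed for 2 s. Now I lift straight up, back away to uncover the tester, and check.

```bash
python3 -m jog '[[0,0,-0.03,0,0,0,0],[0,0,-0.08,0,0,0,0],[0,0,-0.13,0,0,0,0],[-0.06,-0.02,-0.15,0,0,0,0],[-0.12,-0.04,-0.15,0,0,0,0],[-0.18,-0.06,-0.15,0,0,0,0],[-0.22,-0.08,-0.15,0,0,0,0],[-0.22,-0.08,-0.15,0,0,0,0],[-0.22,-0.08,-0.15,0,0,0,0]]'; python3 -c "
from h import *
st()
im=optics.get_image('top');print(findpack('top'))
cv2.imwrite('pics/c.png',cv2.resize(im[100:260,100:420,::-1],(800,400)))"
```

```text
clock: 15.98
position: [0.4961, -0.2889, 0.2207]
eef_rot: [0.689, 0.725, 0.0, -0.0]
contact_force: [-0.7, -0.0, 0.2]
finger_gap: 0.002
grip_force: 0.0
t 15.975 loc [-0.0288 -0.1902] 0.2207 F [-0.67 -0.01  0.24] q6 -0.78
(array([-0.03802947,  0.04885727]), 0.87, 1044, 1123.808668349171)
```

View pics/c.png

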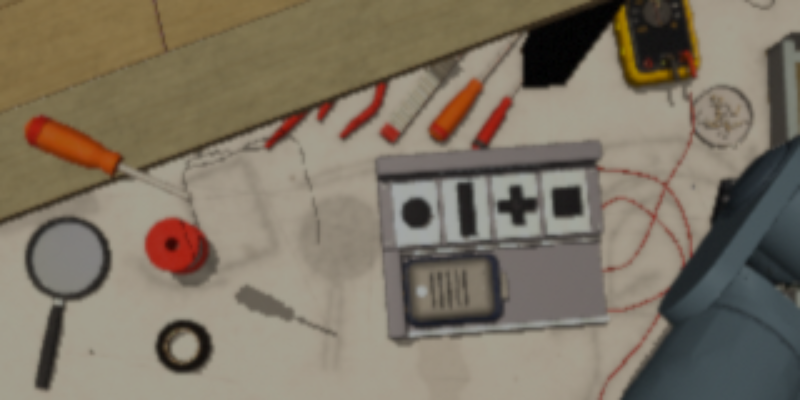

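The pack sits against the stop at crop position (453,288), the keys look up, the bystanders haven't moved, and the arm is clear.

```bash
python3 -c "
from workcell import r
print(r.sign_off())"
```

```text
the job is handed in; nothing more can be done
None
```

I handed the job in at about 16 s: the pack is home (last top-camera estimate y = 0.049), and I pressed the round, square and bar keys in order, each to the bottom, with the bar held about 2 s. The cross key and bystanders were not touched; `sign_off` returned no verdict, so I don't know how it was judged.

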